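# Stow the bark scraper and lock it in with its spring clip

### The job

Lift the driftwood offcut out of the scraper holder and leave it lying in the cardboard tray. Then slide the bark scraper, blade first and the right way up, fully home into the holder's slot, and push the spring clip down over the scraper's neck, between the two collars, until it snaps on. Leave everything at rest and do not disturb the other things on the bench.

Things in the scene. Friction and masses are not known exactly. Their poses are not given: they have to be found in the camera images.
- offcut: Pale driftwood: a log 100 mm long (along its y), 29 mm thick, with a stub branch 22 mm thick rising from its middle to 94 mm above its underside: grip this. Origin: centre of the underside, below the stub; z along the stub. It starts lying on the holder's base plate (10 mm up) across the gap between fork and slot block, blocking the way. 60 to 130 g.
- tray: Open cardboard tray fixed to the bench, 180 (x) by 160 (y) by 45 mm high, walls and floor 5 mm. Origin: centre of its underside, z up.
- holder: Scraper holder, fixed: steel base plate 110 mm wide, 10 mm thick, x = -25 to 95, with an upright fork and a wooden slot block (x = 26 to 89, 70 mm wide, 60 mm high). x: sliding-in direction, away from the robot; z up. Origin: on the bench, below where the middle of the scraper's neck ends up. Home: scraper's origin at (0, 0, 29 mm) here, axes parallel, resting level on slot floor and fork.
- slot_mouth (a point): Middle of the slot's mouth, in the block's face towards the fork. Slot 46 mm wide, 8 mm high (29 to 37 mm above the bench), 55 mm deep to a back stop at holder x = 81; mouth slightly flared. Axes as the holder's.
- fork_notch (a point): Middle of the notch floor of the fork: steel plate x = -25 to -17 in the holder frame, 108 mm wide, 66 mm high, with an open-topped notch 48 mm wide, its floor 29 mm above the bench. The 43 mm gap between fork and block is open above, so the scraper can be lowered through notch and gap, then slid in.
- scraper: Bark scraper lying flat, 180 mm long, 0.18 to 0.29 kg. x towards the blade, z up. Origin: on the underside, below the middle of the neck. Blade: steel, 40 mm wide, 4 mm thick, x = 20 to 81, flush with the underside. Neck: 22 mm diameter, axis 15 mm above the underside, x = -15 to 15, between two collars (30 mm diameter, 6 mm thick). Handle: dark wood, 30 mm square, x = -21 to -99.
- handle_grip (a point): Where to grip the scraper, across y: inside its handle, 60 mm behind its origin, 15 mm above its underside. Axes as the scraper's.
- blade_tip (a point): Middle of the scraper's blade edge, 81 mm ahead of its origin, 2 mm above its underside.
- clip: Grey spring clip, 80 g, standing on its feet, opening down. Origin: between the feet, on the bench; x along the shaft it goes on; y from arm to arm. Cross bar 72 (y) by 24 mm, 24 to 38 mm up; below it two sprung arms 23 mm apart with beads at the feet, mouth 16 mm. Pressed down on the neck it snaps (4 to 10 N). Seated: its origin 2 mm above the scraper's, x axes parallel, either way round.
- stem_grip (a point): Where to grip the clip: in its upright stem, 60 mm above its feet. Stem 24 mm (x) by 26 mm (y), 38 to 79 mm above the feet. From the beads first touching the neck to seated the clip goes down about 18 mm. It fits between the collars with 2 to 3 mm to spare each side, behind the fork.
- jar: Bystander: closed glass jar, 60 mm diameter, 70 mm high, origin at the centre of its underside. Clip and jar may have swapped places. Leave alone.
- disc: Bystander: wooden disc, 72 mm diameter, 22 mm high, origin at the centre of its underside. Leave alone.
- brush: Bystander: hand brush, about 200 mm long along x, origin at the middle of its underside. Leave alone.
- mallet: Bystander: hammer, about 260 mm long along x, origin at the middle of its underside. Leave alone.
- branch: Bystander: driftwood branch lying down, 165 mm long along x, 26 mm thick, origin at the middle of its underside. Leave alone.
Mind the look-alikes: they are no part of the job. Leave any green or red look-alike of the clip alone.

How it is judged:
By the outcome, as a careful person would: the job done as asked, in the order asked, and still so for the second after the job is handed in, with the robot touching nothing.
It also fails if it takes over 72 s, if anything falls off the work surface, if the arm or the gripper's body presses on something with over 40 N, if the wrist force passes 120 N, or if a joint passes its speed limit or range.

### The arm

A 6-joint arm with a two-finger parallel gripper is mounted at the origin on the work surface. World frame = base frame: x ahead of the robot, y to its left, z up, the work surface at z = 0. Lengths are in m, angles in degrees, forces in N, time in s.
With the tool pointing down it reaches from about 0.375 to 0.9 m from the base axis. Payload 3.1 kg.
Tool frame: the origin (TCP) lies at the very end of the fingers, on their centre line; the grasp point (between the pads) lies 19 mm behind it (bot.tcp_to_grasp is the distance from the TCP to the grasp point, in m); z points along the fingers, y is the direction in which the jaws open and shut (so a half turn about z gives the same grasp; the last joint's range is limited). The gripper opens to 87 mm and grips with 3 to 60 N. Pads are 19 mm wide; open, the fingers measure 117 mm over their backs; the gripper's body (75 mm by 190 mm) begins 51 mm behind the grasp point.
Start: joints at [53.199, 30.224, 82.088, -0, 67.689, -10.227], TCP at [0.28, 0.559, 0.223] pointing down, gripper open.
Joint ranges: [-176.69, 176.69], [-43.24, 126.21], [12.49, 139.97], [-82, 262], [0, 151.66], [-163.58, 163.58]. Speed limits (degrees/s): [159.86, 159.86, 180, 180, 180, 180].

### API

Orientations are given as a 3x3 rotation matrix whose columns are the frame's x, y, z axes.
In Python, from rig import telemetry, eyes, order, bot gives the robot as it stands. The module is installed in compiled form; this text tells all that it offers.
- The arm moves only by the tool servo_tool, never from a script. Its argument "targets" is a list of rows, each a list of 2 entries, a list of its own where there are three numbers: the shift along the tool's x, y, z in m, then the turn, a rotation vector about the tool's x, y, z in rad. In form: [[[tx, ty, tz], [wx, wy, wz]], ...]. A call has 1 to 12 rows; each row is the pose to reach, as a shift and turn from the pose commanded when the call began, along the tool's axes at that moment; what a row does not reach only later rows make up. A row lasts 1/8 s, in which the tool goes at most 62.5 mm and 10.7 degrees, less where a joint would pass 70% of its speed; a pose out of reach is approached as far as the arm can. A call with a gripper value outside its range is refused whole. "gripper" is the finger opening in m, from 0 to 0.087, set as the call begins (left out, the last holds). The fingers move at their own pace and stop on an object; the grip force is fixed at half the most. Time passes only in rows, so rows that repeat a pose let the fingers close. It gives the time, the measured TCP pose, the force and the opening at its end, in the units of the state.
- telemetry.read_state(): the state, without advancing time (a new reading comes with each control period).
- eyes.capture(name): name is "side" or "top" or "wrist"; returns a dict with "pixels" (480x640x3 uint8, blue, green, red), "intrinsics" (3x3 intrinsics, pixels), "extrinsics" (4x4, takes a point from camera to world coordinates); the wrist camera has in their place "T_tool_cam" (4x4, takes a point from camera to tool coordinates, whose origin is the TCP and whose axes are the flange's). Camera axes: x right, y down, z forward; pixel columns grow to the right and rows downward; lengths in m; the calibration is good to about 2 mm. A picture is of the moment at which its call begins: read the wrist's pose just before it. There is no depth.
- order.hand_in(): hands the job in, once; it reports no verdict.
The state is a dict: "time_s": time; "joint_positions": joint angles; "qvel": joint speeds; "tau": joint torques, N m; "position": TCP position; "tcp_rot": TCP orientation; "force": force on the tool from outside, world axes, zero at the start; "moment": the same for the moment, N m; "opening": opening from 0.0 (shut) to 1.0 (fully open).
Only numpy, scipy, OpenCV 4.12 (cv2) and the standard library are available. Lean on these libraries where they do the work, as an engineer would, in place of code of your own. Each camera call takes 0.05 s, during which the arm holds its last target. There are 200 camera calls.

## Working session

There is one attempt and no reset: what is moved stays moved. The work goes in short steps, Python scripts to look and compute and a tool call to move; the robot and the scene stay as the last step left them, time stands still between calls to the robot, and variables do not carry over. Pictures are saved under pics/ and viewed, about 8 in all and at most 12, crops included, and the job is handed in when it is done.

Besides the shell and the picture viewer there is one more tool, called after ">>>" as name(argument=value, ...), one argument or row to a line, values as JSON. servo_tool: Moves the arm, as the interface text tells. Its arguments: {"type":"object","properties":{"targets":{"type":"array","items":{"type":"array"}},"gripper":{"type":"number"}},"required":["targets"]}

```bash
mkdir -p pics; cat > h.py <<'E'
import numpy as np, cv2, pickle, sys
from rig import telemetry, eyes, order, bot
def snap(name, fn):
    s=telemetry.read_state(); c=eyes.capture(name)
    K=np.array(c["intrinsics"])
    if name=="wrist":
        T=np.eye(4);T[:3,:3]=s["tcp_rot"];T[:3,3]=s["position"];E=T@np.array(c["T_tool_cam"])
    else: E=np.array(c["extrinsics"])
    cv2.imwrite(f"pics/{fn}.png",c["pixels"]); pickle.dump((K,E),open(f"pics/{fn}.pkl","wb"))
    return c["pixels"],K,E
def cal(fn): return pickle.load(open(f"pics/{fn}.pkl","rb"))
def ray(fn,uv):
    K,E=cal(fn); d=E[:3,:3]@np.linalg.solve(K,[uv[0],uv[1],1]); return E[:3,3],d/np.linalg.norm(d)
def onz(fn,uv,z):
    o,d=ray(fn,uv); return o+d*(z-o[2])/d[2]
def tri(*obs):
    A=np.zeros((3,3));b=np.zeros(3);R=[ray(*o) for o in obs]
    for o,d in R: P=np.eye(3)-np.outer(d,d);A+=P;b+=P@o
    p=np.linalg.solve(A,b); return p,[np.linalg.norm((np.eye(3)-np.outer(d,d))@(p-o)) for o,d in R]
def proj(fn,p):
    K,E=cal(fn);q=np.linalg.inv(E)@np.r_[p,1];q=K@q[:3];return q[:2]/q[2]
def crop(fn,x0,y0,x1,y1,s,out):
    im=cv2.imread(f"pics/{fn}.png")[y0:y1,x0:x1]; cv2.imwrite(f"pics/{out}.png",cv2.resize(im,None,fx=s,fy=s,interpolation=cv2.INTER_CUBIC))
E
python3 - <<'E'
from h import *
for n in("side","top","wrist"):
    p,K,E=snap(n,n+"0");print(n,K[0,0],E.round(3).tolist())
a=[cv2.imread(f"pics/{n}0.png") for n in("side","top")]
print(telemetry.read_state())
E
```

```text
side 481.5313416563551 [[0.759, -0.377, 0.531, -0.041], [-0.651, -0.426, 0.628, -0.712], [-0.011, -0.822, -0.569, 0.706], [0.0, 0.0, 0.0, 1.0]]
top 489.75305292309207 [[0.018, -0.988, 0.153, 0.383], [-1.0, -0.017, 0.008, -0.042], [-0.005, -0.153, -0.988, 1.156], [0.0, 0.0, 0.0, 1.0]]
wrist 371.62777345934046 [[0.447, 0.861, 0.241, 0.214], [0.894, -0.43, -0.123, 0.591], [-0.002, 0.27, -0.963, 0.383], [0.0, 0.0, 0.0, 1.0]]
{'time_s': 0.15, 'joint_positions': array([ 5.31994999e+01,  3.02681408e+01,  8.21398185e+01, -5.67827162e-04,
        6.76902343e+01, -1.02250690e+01]), 'qvel': array([ 0.01483831, -0.14577313, -0.20305879,  0.09366677, -0.01031633,
        0.05700174]), 'tau': array([-2.28115964e-04, -4.40428412e+01, -1.76842260e+01,  6.33704988e-02,
        5.51187526e-02, -1.04391802e-04]), 'position': array([0.27921729, 0.55852537, 0.22177968]), 'tcp_rot': array([[-8.94347694e-01,  4.47371393e-01, -1.01927760e-03],
       [ 4.47372457e-01,  8.94346681e-01, -1.37777744e-03],
       [ 2.95209329e-04, -1.68820881e-03, -9.99998531e-01]]), 'force': array([-0.44942814, -0.48303506,  0.56111837]), 'moment': array([-0.07172118,  0.0331414 ,  0.01831407]), 'opening': 1.0019833897721195}
```

View pics/top0.png

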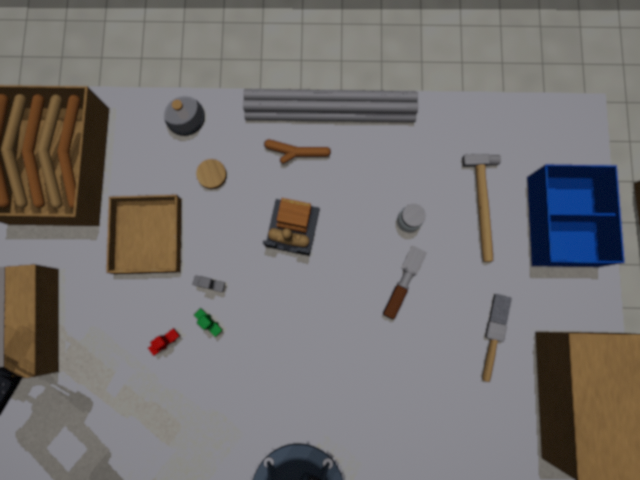

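View pics/side0.png

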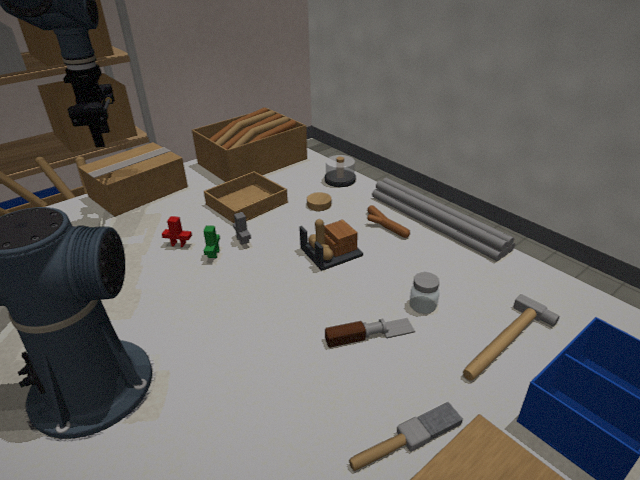

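The top view shows holder (292,228), scraper handle (395,302) to blade (414,258), tray (144,234), jar (411,218). Clip candidates: grey (209,284), green (207,322) and red (163,341); only the grey one fits. An enlarged montage will confirm that and give finer pixels.

```bash
python3 - <<'E'
from h import *
def c(fn,x0,y0,w,h,s): return cv2.resize(cv2.imread(f"pics/{fn}.png")[y0:y0+h,x0:x0+w],None,fx=s,fy=s,interpolation=cv2.INTER_CUBIC)
A=np.hstack([c("top0",255,190,80,75,5),c("side0",290,205,80,75,5)])
B=np.hstack([c("top0",375,240,60,85,10/3),c("side0",315,305,110,85,10/3)])
C=np.hstack([c("top0",185,265,50,40,4.5),c("side0",225,203,30,50,3.6)])
C=cv2.resize(C,None,fx=1,fy=1) 
canvas=np.zeros((600,800,3),np.uint8)
canvas[:375,:800]=A
B=cv2.resize(B,None,fx=.79,fy=.79); canvas[375:375+min(225,B.shape[0]),:B.shape[1]]=B[:225]
x=B.shape[1]+10; canvas[375:375+C.shape[0],x:x+C.shape[1]]=C
print(B.shape,C.shape,x)
cv2.imwrite("pics/m0.png",canvas)
for n,uv,z in [("tray",(144,234),.0),("clip",(209,284),.03),("scr handle",(395,302),.015),("blade",(414,258),.004),("holder",(292,228),.03),("stub",(287,234),.1),("jar",(411,218),.07)]: print(n,onz("top0",uv,z).round(3))
E
```

```text
(224, 448, 3) (180, 333, 3) 458
tray [0.573 0.382 0.   ]
clip [0.454 0.213 0.03 ]
scr handle [ 0.421 -0.216  0.015]
blade [ 0.525 -0.263  0.004]
holder [0.588 0.026 0.03 ]
stub [0.562 0.032 0.1  ]
jar [ 0.608 -0.245  0.07 ]
```

View pics/m0.png

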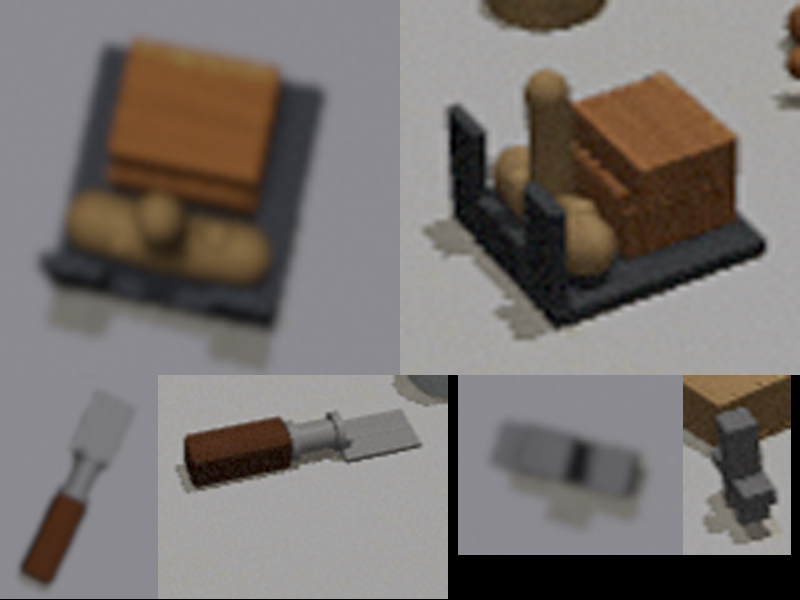

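The crop confirms the grey upright clip, the offcut in the gap and the scraper lying flat. Next: wrist views from two places.

```bash
cat >> h.py <<'E'
from scipy.spatial.transform import Rotation as Rn
def yawR(a): # tool down, tool y axis at world angle a deg
    a=np.radians(a); y=np.array([np.cos(a),np.sin(a),0]); z=np.array([0,0,-1.]); return np.column_stack([np.cross(y,z),y,z])
def go(p,a):
    s=telemetry.read_state();R=np.array(s["tcp_rot"]);x=np.array(s["position"])
    d=R.T@(np.array(p)-x); w=Rn.from_matrix(R.T@yawR(a)).as_rotvec()
    print("shift",d.round(4).tolist(),"turn",w.round(4).tolist(),"rows",max(np.linalg.norm(d)/.0625,np.degrees(np.linalg.norm(w))/10.7).round(1))
E
python3 -c "
from h import *
go([.49,.17,.25],72)"
```

```text
shift [-0.3623, -0.2532, -0.0279] turn [-0.0017, -0.0004, -0.1497] rows 7.1
```

>>> servo_tool(
  targets=[
    [[-0.362,-0.253,-0.028],[-0.0017,-0.0004,-0.15]],
    [[-0.362,-0.253,-0.028],[-0.0017,-0.0004,-0.15]],
    [[-0.362,-0.253,-0.028],[-0.0017,-0.0004,-0.15]],
    [[-0.362,-0.253,-0.028],[-0.0017,-0.0004,-0.15]],
    [[-0.362,-0.253,-0.028],[-0.0017,-0.0004,-0.15]],
    [[-0.362,-0.253,-0.028],[-0.0017,-0.0004,-0.15]],
    [[-0.362,-0.253,-0.028],[-0.0017,-0.0004,-0.15]],
    [[-0.362,-0.253,-0.028],[-0.0017,-0.0004,-0.15]],
    [[-0.362,-0.253,-0.028],[-0.0017,-0.0004,-0.15]],
    [[-0.362,-0.253,-0.028],[-0.0017,-0.0004,-0.15]],
    [[-0.362,-0.253,-0.028],[-0.0017,-0.0004,-0.15]],
  ],
)

```text
time_s: 1.52
position: [0.4892, 0.1721, 0.2504]
tcp_rot: [[-0.952, 0.306, 0.0], [0.306, 0.952, 0.002], [0.0, 0.002, -1.0]]
force: [-0.2, 1.0, 0.3]
opening: 0.998
```

```bash
python3 - <<'E'
from h import *
snap("wrist","w1");s=telemetry.read_state();print(s["position"],s["tcp_rot"],s["joint_positions"],s["qvel"].round(2),s["time_s"])
go([.47,-.08,.25],72)
E
```

```text
[0.48937163 0.17199685 0.25045715] [[-9.51887338e-01  3.06447612e-01  5.97341185e-04]
 [ 3.06448169e-01  9.51886244e-01  1.44821827e-03]
 [-1.24797826e-04  1.56159475e-03 -9.99998773e-01]] [ 6.96137061e+00  2.00108214e+01  9.53324606e+01  8.65778181e-02
  6.46127136e+01 -6.52304133e+01] [-0.28 -0.03 -0.17 -0.04 -0.06 -0.07] 1.575
shift [-0.0588, -0.2458, 0.0001] turn [0.0016, 0.0001, 0.0027] rows 4.0
```

View pics/w1.png

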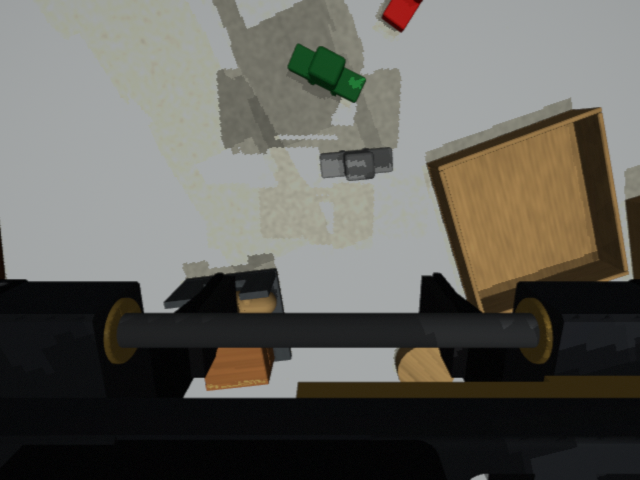

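The wrist camera looks toward the robot side of the tool, with grey clip at (357,163), holder fork (220,285) and tray. I go beyond the holder for two good views.

```bash
python3 - <<'E'
from h import *
go([.66,.05,.25],72); go([.60,-.14,.25],72)
E
```

```text
shift [-0.1998, -0.0638, 0.0004] turn [0.0016, 0.0001, 0.0027] rows 3.4
shift [-0.2009, -0.2631, 0.0001] turn [0.0016, 0.0001, 0.0027] rows 5.3
```

>>> servo_tool(
  targets=[
    [[-0.2,-0.064,0],[0.0016,0,0]],
    [[-0.2,-0.064,0],[0.0016,0,0]],
    [[-0.2,-0.064,0],[0.0016,0,0]],
    [[-0.2,-0.064,0],[0.0016,0,0]],
    [[-0.2,-0.064,0],[0.0016,0,0]],
    [[-0.2,-0.064,0],[0.0016,0,0]],
    [[-0.2,-0.064,0],[0.0016,0,0]],
  ],
)

```text
time_s: 2.45
position: [0.6593, 0.0497, 0.2508]
tcp_rot: [[-0.952, 0.307, -0.0], [0.307, 0.952, 0.0], [0.0, 0.0, -1.0]]
force: [-0.8, -0.2, 0.0]
opening: 1.001
```

```bash
python3 - <<'E'
from h import *
snap("wrist","w2");print(telemetry.read_state()["position"])
go([.60,-.14,.25],72)
E
```

```text
[0.65955121 0.04948114 0.2508787 ]
shift [-0.0015, -0.1986, 0.0009] turn [0.0001, 0.0001, 0.002] rows 3.2
```

>>> servo_tool(
  targets=[
    [[0,-0.199,0],[0,0,0]],
    [[0,-0.199,0],[0,0,0]],
    [[0,-0.199,0],[0,0,0]],
    [[0,-0.199,0],[0,0,0]],
    [[0,-0.199,0],[0,0,0]],
    [[0,-0.199,0],[0,0,0]],
    [[0,-0.199,0],[0,0,0]],
  ],
)

```text
time_s: 3.38
position: [0.5996, -0.1394, 0.2506]
tcp_rot: [[-0.952, 0.306, 0.001], [0.306, 0.952, 0.0], [-0.001, 0.0, -1.0]]
force: [0.5, 0.7, -0.1]
opening: 0.999
```

```bash
python3 - <<'E'
from h import *
snap("wrist","w3");print(telemetry.read_state()["position"])
a=cv2.imread("pics/w2.png")[:290];b=cv2.imread("pics/w3.png")[:290]
cv2.imwrite("pics/w23.png",np.vstack([a,b]))
E
```

```text
[ 0.59956654 -0.13953584  0.25052401]
```

View pics/w23.png

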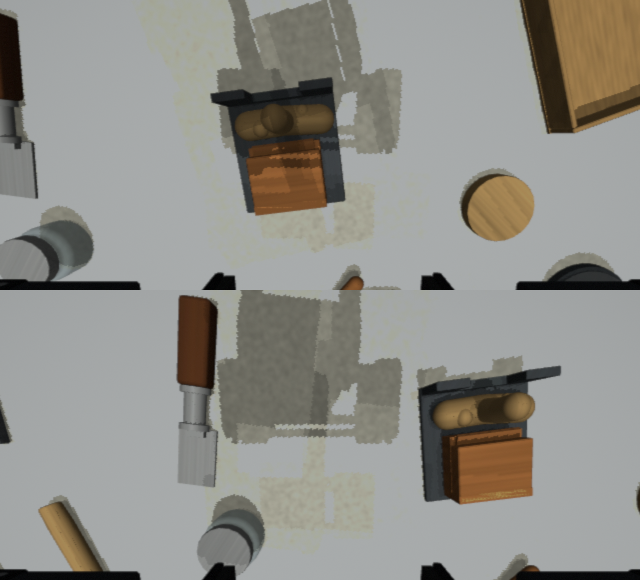

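```bash
python3 - <<'E'
from h import *
L=lambda f,x0,y0,x1,y1:cv2.imread(f"pics/{f}.png")[y0:y1,x0:x1]
up=lambda i,s:cv2.resize(i,None,fx=s,fy=s,interpolation=cv2.INTER_CUBIC)
cv=np.zeros((600,800,3),np.uint8)
def put(i,x,y): cv[y:y+i.shape[0],x:x+i.shape[1]]=i
put(up(L("w2",205,70,358,222),2.6),0,0)
put(up(L("w3",412,72,565,220),2.6),400,0)
put(up(np.rot90(L("w3",170,0,225,205)),2.6),0,405)
put(up(L("w1",312,138,402,188),2.6),560,420)
cv2.imwrite("pics/m1.png",cv)
E
```

```text
(no output)
```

View pics/m1.png

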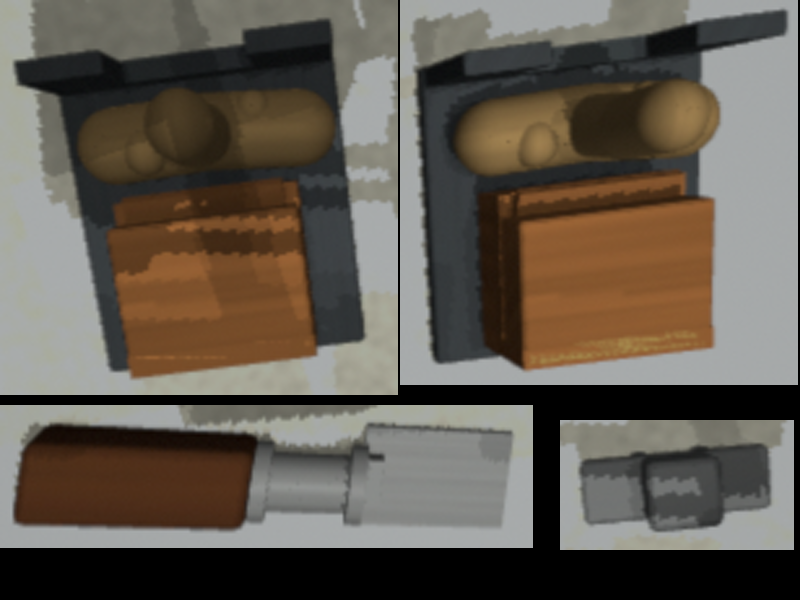

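```bash
cat > m.py <<'E'
from h import *
H2=lambda u,v:(205+(u+.5)/2.6-.5,70+(v+.5)/2.6-.5)
H3=lambda u,v:(412+(u-399.5)/2.6-.5,72+(v+.5)/2.6-.5)
S3=lambda u,v:(224-((v-404.5)/2.6-.5),(u+.5)/2.6-.5)
C1=lambda u,v:(312+(u-559.5)/2.6-.5,138+(v-419.5)/2.6-.5)
E
python3 - <<'E'
from m import *
P={}
for n,a,b in [("LF",(109,230),(519,219)),("RF",(300,207),(713,198)),("RB",(316,353),(713,347)),("LB",(131,377),(525,368)),("stub",(180,124),(675,116)),("plLB",(110,372),(436,362)),("forkRtop",(330,20),(786,12)),("forkLin",(98,52),(550,42)),("forkRin",(243,32),(692,24))]:
    p,e=tri(("w2",H2(*a)),("w3",H3(*b)));P[n]=p;print(n,p.round(4),np.round(e,4))
for a,b in [("LF","RF"),("LB","RB"),("LF","LB"),("RF","RB")]:
    d=P[b]-P[a];print(a,b,np.linalg.norm(d).round(4),np.degrees(np.arctan2(d[1],d[0])).round(2))
for n,uv,z in [("tipR",(512,432),.004),("tipL",(502,527),.004),("shR",(367,425),.004),("shL",(362,522),.004),("hendL",(15,524),.03),("hfrontL",(240,525),.03),("hfrontR",(256,440),.03),("hendR",(30,440),.03),("neckR",(310,455),.015),("neckL",(310,510),.015)]:
    print(n,onz("w3",S3(*uv),z).round(4))
for uv in [(645,462),(715,460),(720,525),(652,530),(683,494)]: print("clip",onz("w1",C1(*uv),.079).round(4))
for uv in [(109,230),(300,207),(316,353),(131,377)]: print(onz("w2",H2(*uv),.06).round(4))
# tray, from w1
for uv in [(428,162),(600,108),(627,272),(480,312)]: print("tray",onz("w1",uv,.045).round(3))
# clip check with side view
for z in(.0,.04,.079): print(proj("side0",np.r_[onz("w1",C1(683,494),.079)[:2],z]),proj("top0",np.r_[onz("w1",C1(683,494),.079)[:2],z]))
E
```

```text
LF [ 0.5879 -0.008   0.0557] [0.0004 0.0004]
RF [0.6018 0.0603 0.0553] [0.0001 0.0001]
RB [0.654  0.0494 0.0595] [0.0004 0.0004]
LB [ 0.6409 -0.0188  0.06  ] [0.0001 0.0001]
stub [0.565  0.0336 0.0946] [0.0002 0.0002]
plLB [ 0.6434 -0.0399  0.0078] [0.0004 0.0004]
forkRtop [0.5469 0.089  0.0642] [0.0002 0.0002]
forkLin [0.5323 0.0118 0.0649] [0.0001 0.0001]
forkRin [0.5411 0.06   0.0612] [0.0002 0.0002]
LF RF 0.0696 78.52
LB RB 0.0695 79.1
LF LB 0.0542 -11.56
RF RB 0.0535 -11.72
tipR [ 0.5566 -0.2584  0.004 ]
tipL [ 0.5403 -0.2951  0.004 ]
shR [ 0.502  -0.2326  0.004 ]
shL [ 0.488  -0.2696  0.004 ]
hendL [ 0.3826 -0.2125  0.03  ]
hfrontL [ 0.4502 -0.243   0.03  ]
hfrontR [ 0.465  -0.2152  0.03  ]
hendR [ 0.3959 -0.1863  0.03  ]
neckR [ 0.4791 -0.2324  0.015 ]
neckL [ 0.4725 -0.2529  0.015 ]
clip [0.4412 0.2027 0.079 ]
clip [0.4478 0.2254 0.079 ]
clip [0.4693 0.221  0.079 ]
clip [0.4638 0.1983 0.079 ]
clip [0.4553 0.2119 0.079 ]
[ 0.5883 -0.0071  0.06  ]
[0.6017 0.0604 0.06  ]
[0.6535 0.0496 0.06  ]
[ 0.641  -0.0188  0.06  ]
tray [0.476 0.279 0.045]
tray [0.477 0.444 0.045]
tray [0.651 0.452 0.045]
tray [0.65  0.295 0.045]
[242.79286542 240.72390778] [212.52609789 284.21461853]
[241.0588387  227.77006756] [208.73672458 283.05325758]
[239.30485639 214.66715154] [204.77433303 281.83887029]
```

Measurements: holder origin ≈ (0.5605, 0.0325), yaw −11.4°. The block corners triangulate to z 55–60, the fork to 62–65. The stub is at (0.565, 0.033). Scraper origin is ≈ (0.475, −0.242), yaw −25.3°; the clip is at (0.455, 0.212), y axis at 76.5°; the tray centre is at (0.5635, 0.3675). These fit the sizes given, so I go for the offcut.

```bash
python3 - <<'E'
from h import *
go([.565,.033,.17],78.6)
E
```

```text
shift [0.0858, 0.1536, 0.0805] turn [0.0003, 0.0005, -0.1125] rows 3.1
```

>>> servo_tool(
  targets=[
    [[0.086,0.153,0.03],[0,0,-0.112]],
    [[0.086,0.153,0.08],[0,0,-0.112]],
    [[0.086,0.153,0.08],[0,0,-0.112]],
    [[0.086,0.153,0.08],[0,0,-0.112]],
    [[0.086,0.153,0.08],[0,0,-0.112]],
    [[0.086,0.153,0.08],[0,0,-0.112]],
    [[0.086,0.153,0.13],[0,0,-0.112]],
    [[0.086,0.153,0.182],[0,0,-0.112]],
    [[0.086,0.153,0.182],[0,0,-0.112]],
    [[0.086,0.153,0.182],[0,0,-0.112]],
  ],
  gripper=0.06,
)

```text
time_s: 4.68
position: [0.5665, 0.0298, 0.0702]
tcp_rot: [[-0.979, 0.202, 0.004], [0.202, 0.979, -0.001], [-0.004, 0.0, -1.0]]
force: [-0.2, 0.1, -0.3]
opening: 0.688
```

>>> servo_tool(
  targets=[
    [[0,0,0],[0,0,0]],
    [[0,0,0],[0,0,0]],
    [[0,0,0],[0,0,0]],
    [[0,0,0],[0,0,0]],
    [[0,0,0],[0,0,0]],
    [[0,0,0],[0,0,0]],
  ],
  gripper=0.0,
)

```text
time_s: 5.42
position: [0.5649, 0.0312, 0.0687]
tcp_rot: [[-0.98, 0.201, 0.001], [0.201, 0.98, 0.0], [-0.001, 0.0, -1.0]]
force: [1.6, 2.2, 3.9]
opening: 0.242
```

>>> servo_tool(
  targets=[
    [[0,0,-0.02],[0,0,0]],
    [[0,0,-0.05],[0,0,0]],
    [[0,0,-0.09],[0,0,0]],
    [[0,0,-0.12],[0,0,0]],
    [[0,0,-0.12],[0,0,0]],
    [[0,0,-0.12],[0,0,0]],
  ],
)

```text
time_s: 6.18
position: [0.5635, 0.031, 0.1872]
tcp_rot: [[-0.98, 0.2, -0.002], [0.2, 0.98, 0.0], [0.002, -0.0, -1.0]]
force: [-0.6, -0.1, -1.8]
opening: 0.243
```

```bash
python3 - <<'E'
from h import *
s=telemetry.read_state();print(s["position"],s["opening"],s["force"])
go([.5635,.368,.19],80); go([.5635,.368,.067],80)
E
```

```text
[0.56353784 0.03098924 0.18717889] 0.24261973278589352 [-0.64932311 -0.0901959  -1.784763  ]
shift [0.0676, 0.3302, -0.0028] turn [-0.0003, -0.0021, -0.0273] rows 5.4
shift [0.0673, 0.3302, 0.1202] turn [-0.0003, -0.0021, -0.0273] rows 5.7
```

>>> servo_tool(
  targets=[
    [[0.006,0.03,0],[0,0,0]],
    [[0.014,0.07,0],[0,0,0]],
    [[0.024,0.12,0],[0,0,0]],
    [[0.034,0.17,0],[0,0,0]],
    [[0.046,0.22,0],[0,0,0]],
    [[0.056,0.27,0],[0,0,0]],
    [[0.064,0.31,0],[0,0,0]],
    [[0.067,0.33,0],[0,0,0]],
    [[0.067,0.33,0],[0,0,0]],
    [[0.067,0.33,0.02],[0,0,0]],
    [[0.067,0.33,0.05],[0,0,0]],
    [[0.067,0.33,0.08],[0,0,0]],
  ],
)

```text
time_s: 7.68
position: [0.5655, 0.3651, 0.1075]
tcp_rot: [[-0.979, 0.202, -0.0], [0.202, 0.979, -0.001], [-0.0, -0.001, -1.0]]
force: [-0.5, -0.4, -1.1]
opening: 0.245
```

>>> servo_tool(
  targets=[
    [[0,0,0.02],[0,0,0]],
    [[0,0,0.034],[0,0,0]],
    [[0,0,0.042],[0,0,0]],
    [[0,0,0.042],[0,0,0]],
    [[0,0,0.042],[0,0,0]],
  ],
)

```text
time_s: 8.3
position: [0.5659, 0.368, 0.0674]
tcp_rot: [[-0.98, 0.2, 0.002], [0.2, 0.98, 0.001], [-0.002, 0.001, -1.0]]
force: [1.0, 0.3, -0.2]
opening: 0.241
```

>>> servo_tool(
  targets=[
    [[0,0,0.003],[0,0,0]],
    [[0,0,0.003],[0,0,0]],
    [[0,0,0.003],[0,0,0]],
  ],
)

```text
time_s: 8.68
position: [0.5654, 0.3678, 0.0638]
tcp_rot: [[-0.98, 0.2, 0.001], [0.2, 0.98, 0.0], [-0.001, 0.0, -1.0]]
force: [0.5, 1.2, 0.3]
opening: 0.242
```

>>> servo_tool(
  targets=[
    [[0,0,0],[0,0,0]],
    [[0,0,0],[0,0,0]],
    [[0,0,0],[0,0,0]],
    [[0,0,-0.02],[0,0,0]],
    [[0,0,-0.06],[0,0,0]],
    [[0,0,-0.12],[0,0,0]],
    [[0,0,-0.15],[0,0,0]],
    [[0,0,-0.15],[0,0,0]],
  ],
  gripper=0.055,
)

```text
time_s: 9.68
position: [0.5673, 0.3687, 0.2187]
tcp_rot: [[-0.98, 0.2, 0.009], [0.2, 0.98, 0.004], [-0.008, 0.005, -1.0]]
force: [-0.1, -0.2, -0.8]
opening: 0.634
```

```bash
python3 - <<'E'
from h import *
snap("side","side1")
go([.4211,-.2166,.21],64.7)
E
```

```text
shift [0.0246, -0.6017, 0.0045] turn [0.0028, 0.0036, 0.2398] rows 9.6
```

>>> servo_tool(
  targets=[
    [[0.025,-0.602,0.004],[0,0,0.24]],
    [[0.025,-0.602,0.004],[0,0,0.24]],
    [[0.025,-0.602,0.004],[0,0,0.24]],
    [[0.025,-0.602,0.004],[0,0,0.24]],
    [[0.025,-0.602,0.004],[0,0,0.24]],
    [[0.025,-0.602,0.004],[0,0,0.24]],
    [[0.025,-0.602,0.004],[0,0,0.24]],
    [[0.025,-0.602,0.004],[0,0,0.24]],
    [[0.025,-0.602,0.004],[0,0,0.24]],
    [[0.025,-0.602,0.004],[0,0,0.24]],
    [[0.025,-0.602,0.004],[0,0,0.24]],
    [[0.025,-0.602,0.004],[0,0,0.24]],
  ],
)

```text
time_s: 11.22
position: [0.419, -0.2159, 0.2085]
tcp_rot: [[-0.904, 0.428, -0.002], [0.428, 0.904, 0.002], [0.003, 0.001, -1.0]]
force: [-0.1, -0.0, 0.2]
opening: 0.636
```

```bash
python3 - <<'E'
from h import *
print(telemetry.read_state()["position"])
go([.4211,-.2166,.003],64.7)
E
```

```text
[ 0.41904912 -0.21590365  0.20847181]
shift [-0.0027, -0.0001, 0.2055] turn [0.0015, -0.0027, -0.0008] rows 3.3
```

>>> servo_tool(
  targets=[
    [[-0.0027,0,0.05],[0.0015,-0.0027,0]],
    [[-0.0027,0,0.11],[0.0015,-0.0027,0]],
    [[-0.0027,0,0.16],[0.0015,-0.0027,0]],
    [[-0.0027,0,0.19],[0.0015,-0.0027,0]],
    [[-0.0027,0,0.203],[0.0015,-0.0027,0]],
    [[-0.0027,0,0.203],[0.0015,-0.0027,0]],
    [[-0.0027,0,0.203],[0.0015,-0.0027,0]],
  ],
)

```text
time_s: 12.1
position: [0.4233, -0.2183, 0.0075]
tcp_rot: [[-0.904, 0.427, 0.004], [0.427, 0.904, -0.004], [-0.005, -0.002, -1.0]]
force: [-0.6, 0.2, 0.2]
opening: 0.634
```

```bash
python3 - <<'E'
from h import *
s=telemetry.read_state();print(s["position"],s["force"])
snap("wrist","w4")
a=cv2.imread("pics/w4.png"); b=cv2.imread("pics/side1.png")[150:350,170:450]
cv=np.zeros((600,800,3),np.uint8);cv[:300,:400]=cv2.resize(a,(400,300));cv[:300,400:]=cv2.resize(a[200:380,180:460],(400,300));cv[320:600,:392]=cv2.resize(b,(392,280))
cv2.imwrite("pics/m2.png",cv)
E
```

```text
[ 0.42328979 -0.21834862  0.00750423] [-0.61164014  0.22202807  0.2394675 ]
```

View pics/m2.png

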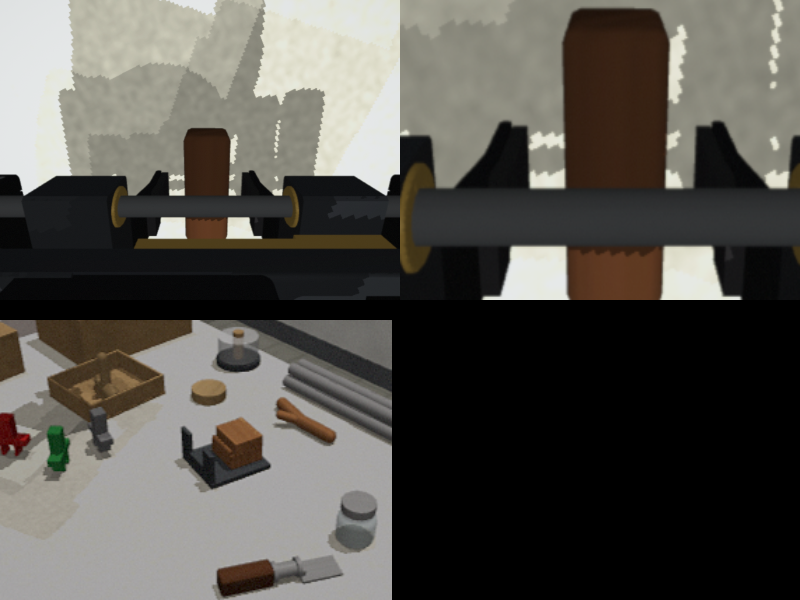

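The offcut lies in the tray. The scraper handle is centred between the fingers (zoom columns 565–665, jaws 525 and 697) and parallel to them.

>>> servo_tool(
  targets=[
    [[0,0,0.003],[0,0.002,0]],
    [[0,0,0.003],[0,0.002,0]],
    [[0,0,0.003],[0,0.002,0]],
  ],
)

```text
time_s: 12.52
position: [0.4226, -0.2185, 0.0037]
tcp_rot: [[-0.904, 0.428, 0.001], [0.428, 0.904, -0.002], [-0.002, -0.001, -1.0]]
force: [0.9, 0.6, 0.2]
opening: 0.633
```

>>> servo_tool(
  targets=[
    [[0,0,0],[0,0,0]],
    [[0,0,0],[0,0,0]],
    [[0,0,0],[0,0,0]],
    [[0,0,0],[0,0,0]],
    [[0,0,0],[0,0,0]],
  ],
  gripper=0.0,
)

```text
time_s: 13.15
position: [0.4224, -0.2181, 0.0034]
tcp_rot: [[-0.904, 0.427, 0.0], [0.427, 0.904, -0.002], [-0.001, -0.001, -1.0]]
force: [0.2, 1.1, 1.0]
opening: 0.343
```

>>> servo_tool(
  targets=[
    [[0,0,-0.01],[0,0,0]],
    [[0,0,-0.03],[0,0,0]],
    [[0,0,-0.06],[0,0,0]],
    [[0,0,-0.09],[0,0,0]],
    [[0,0,-0.12],[0,0,0]],
    [[0,0,-0.13],[0,0,0]],
    [[0,0,-0.13],[0,0,0]],
  ],
)

```text
time_s: 14.02
position: [0.4225, -0.2181, 0.1338]
tcp_rot: [[-0.904, 0.428, 0.001], [0.428, 0.904, -0.002], [-0.002, -0.002, -1.0]]
force: [0.1, 0.6, -2.5]
opening: 0.345
```

```bash
python3 - <<'E'
from h import *
s=telemetry.read_state();print(s["position"],s["force"],s["moment"],s["opening"])
go([.439,.057,.13],78.6)
E
```

```text
[ 0.42246645 -0.21811051  0.13383958] [ 0.06120581  0.60428674 -2.51289622] [0.03918094 0.05427903 0.01922256] 0.3452166669704685
shift [0.1027, 0.2558, 0.0032] turn [-0.0019, 0.002, -0.2429] rows 4.4
```

>>> servo_tool(
  targets=[
    [[0.01,0.02,0.0],[0,0.0,-0.02]],
    [[0.025,0.06,0],[0,0,-0.06]],
    [[0.045,0.11,0],[0,0,-0.11]],
    [[0.065,0.16,0],[0,0,-0.16]],
    [[0.085,0.21,0],[0,0,-0.2]],
    [[0.098,0.243,0],[0,0,-0.23]],
    [[0.1027,0.256,0.003],[-0.0019,0.002,-0.243]],
    [[0.1027,0.256,0.003],[-0.0019,0.002,-0.243]],
    [[0.1027,0.256,0.003],[-0.0019,0.002,-0.243]],
    [[0.1027,0.256,0.003],[-0.0019,0.002,-0.243]],
  ],
)

```text
time_s: 15.28
position: [0.4392, 0.0562, 0.1299]
tcp_rot: [[-0.98, 0.199, -0.001], [0.199, 0.98, 0.001], [0.001, 0.0, -1.0]]
force: [-0.6, 0.1, -2.9]
opening: 0.346
```

```bash
python3 - <<'E'
from h import *
s=telemetry.read_state();print(s["position"],s["force"],s["moment"],s["opening"])
snap("side","side2");snap("top","top2");snap("wrist","w5")
up=lambda i,s:cv2.resize(i,None,fx=s,fy=s,interpolation=cv2.INTER_CUBIC)
cv=np.zeros((600,800,3),np.uint8)
cv[:440,:480]=up(cv2.imread("pics/side2.png")[165:275,230:350],4)
cv[:400,480:800]=up(cv2.imread("pics/top2.png")[190:290,255:335],4)
cv2.imwrite("pics/m3.png",cv)
E
```

```text
[0.43916379 0.05622358 0.12989444] [-0.64669473  0.11433252 -2.91341426] [ 0.04027541  0.0139426  -0.0077592 ] 0.34641681870751606
```

View pics/m3.png

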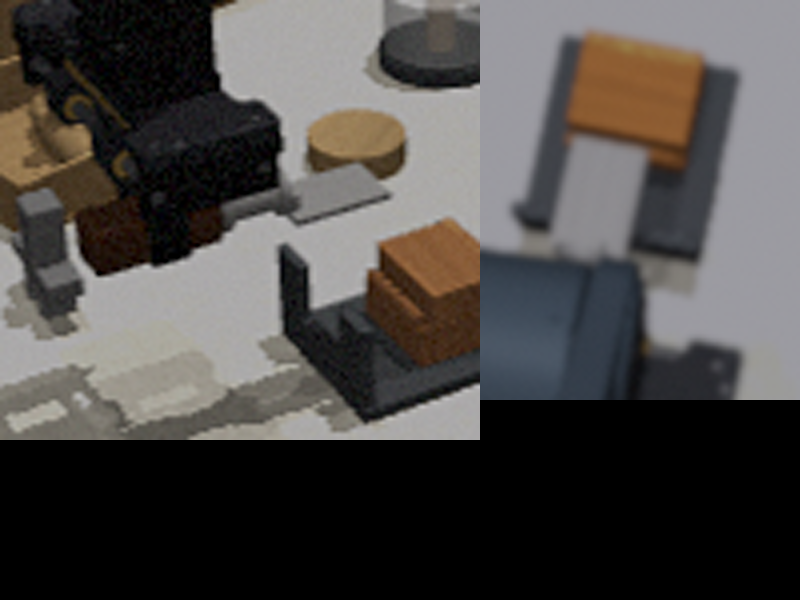

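```bash
python3 - <<'E'
from h import *
S=lambda u,v:(230+(u+.5)/4-.5,165+(v+.5)/4-.5)
T=lambda u,v:(255+(u-479.5)/4-.5,190+(v+.5)/4-.5)
L,e=tri(("side2",S(362,167)),("top2",T(569,137)));R,f=tri(("side2",S(391,194)),("top2",T(648,150)))
print(L,e,R,f,np.linalg.norm(L-R))
s=telemetry.read_state();p=np.array(s["position"])
a=np.radians(-11.4)
X=np.array([np.cos(a),np.sin(a),0])
M=(L+R)/2; print("tip rel tcp",(M-p)@X, (M-p)@np.array([-X[1],X[0],0]),M[2]-p[2])
# predicted projections if level
for dz in (0.002,-.006,.01):
  for y in(.02,-.02):
    q=p+X*.139+np.array([-X[1],X[0],0])*y; q[2]+=dz-.0034+.002
    print(dz,y,(proj("side2",q)-[230,165])*4,(proj("top2",q)-[255,190])*4+[480,0])
E
```

```text
[0.5813777  0.05152404 0.12383187] [np.float64(0.0027096837345174183), np.float64(0.0027096837345174643)] [0.57205018 0.01027143 0.12814766] [np.float64(9.034363453732095e-05), np.float64(9.034363453737962e-05)] 0.04251360497495676
tip rel tcp 0.13984287900078762 0.0021018918444051906 -0.004031903755514321
0.002 0.02 [356.36577666 159.19144426] [574.80898828 132.72538602]
0.002 -0.02 [389.59056599 189.75342428] [648.00317055 148.52984459]
-0.006 0.02 [356.63518066 170.88956247] [576.03525247 135.54587566]
-0.006 -0.02 [389.7307396  201.62988913] [648.68028527 151.23547045]
0.01 0.02 [356.09420206 147.39907389] [573.56400944 129.86185142]
0.01 -0.02 [389.44923344 177.77876594] [647.31570679 145.78286589]
```

The blade tip measured from two views is about 4 mm low (slight droop) and 0–2 mm off laterally, within tolerance. I lower into the notch with a small nose-up pitch correction.

>>> servo_tool(
  targets=[
    [[0,0,0.02],[0,0,0]],
    [[0,0,0.045],[0,0,0]],
    [[0,0,0.065],[0,0,0]],
    [[0,0,0.08],[0,0,0]],
    [[0,0,0.085],[0,0,0]],
    [[0,0,0.085],[0,0,0]],
    [[0,0,0.085],[0,0,0]],
  ],
)

```text
time_s: 16.3
position: [0.4395, 0.0572, 0.0455]
tcp_rot: [[-0.98, 0.198, 0.0], [0.198, 0.98, 0.001], [-0.0, 0.001, -1.0]]
force: [0.2, -0.8, -3.0]
opening: 0.343
```

>>> servo_tool(
  targets=[
    [[0,0,0.003],[0,0,0]],
    [[0,0,0.006],[0,0,0]],
    [[0,0,0.006],[0,0,0]],
    [[0,0,0.006],[0,0,0]],
  ],
)

```text
time_s: 16.8
position: [0.439, 0.0574, 0.039]
tcp_rot: [[-0.98, 0.197, -0.001], [0.197, 0.98, 0.001], [0.001, 0.0, -1.0]]
force: [-0.3, 0.1, -2.4]
opening: 0.338
```

>>> servo_tool(
  targets=[
    [[0,0,0.002],[0,0,0]],
    [[0,0,0.004],[0,0,0]],
    [[0,0,0.004],[0,0,0]],
    [[0,0,0.004],[0,0,0]],
  ],
)

```text
time_s: 17.3
position: [0.439, 0.0573, 0.0349]
tcp_rot: [[-0.98, 0.197, -0.001], [0.197, 0.98, 0.001], [0.001, 0.0, -1.0]]
force: [0.1, 0.0, -2.3]
opening: 0.343
```

```bash
python3 - <<'E'
from h import *
s=telemetry.read_state();print(s["position"],s["force"],s["moment"],s["opening"])
snap("side","side3");snap("top","top3")
up=lambda i,s:cv2.resize(i,None,fx=s,fy=s,interpolation=cv2.INTER_CUBIC)
cv=np.zeros((600,800,3),np.uint8)
cv[:480,:480]=up(cv2.imread("pics/side3.png")[195:275,280:360],6)
cv[:480,480:800]=up(cv2.imread("pics/top3.png")[200:280,265:318],6)[:, :320]
cv2.imwrite("pics/m4.png",cv)
E
```

```text
[0.43896795 0.05732344 0.03493556] [ 0.08223103  0.03581717 -2.33156488] [ 0.05900137  0.01008745 -0.0051281 ] 0.3433202380210491Traceback (most recent call last):
  File "<stdin>", line 7, in <module>
ValueError: could not broadcast input array from shape (480,318,3) into shape (480,320,3)
```

```bash
python3 - <<'E'
from h import *
up=lambda i,s:cv2.resize(i,None,fx=s,fy=s,interpolation=cv2.INTER_CUBIC)
cv=np.zeros((480,800,3),np.uint8)
cv[:,:480]=up(cv2.imread("pics/side3.png")[195:275,280:360],6)
cv[:,480:798]=up(cv2.imread("pics/top3.png")[200:280,265:318],6)
cv2.imwrite("pics/m4.png",cv)
E
```

View pics/m4.png

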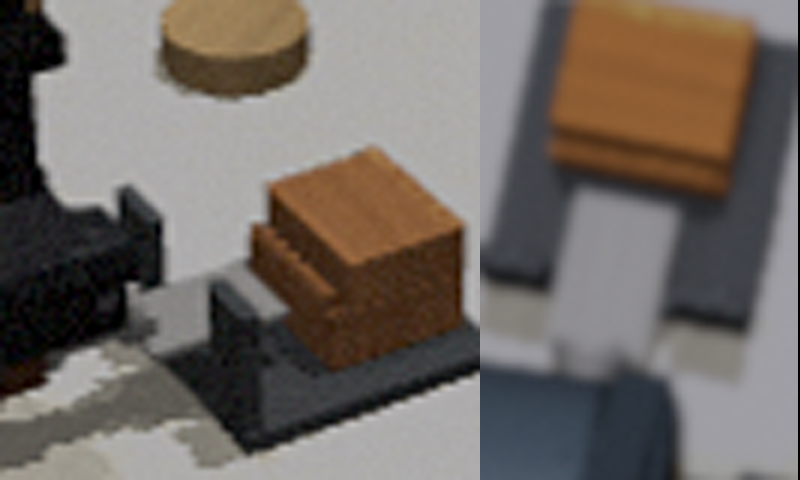

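```bash
python3 - <<'E'
from h import *
T=lambda u,v:(265+(u-479.5)/6-.5,200+(v+.5)/6-.5)
a=np.radians(-11.4);X=np.array([np.cos(a),np.sin(a)]);Y=np.array([-X[1],X[0]]);O=np.array([.5605,.0325])
for n,uv,z in [("blkLF",(554,128),.058),("blkRF",(735,163),.058),("blkRB",(755,18),.06),("lipL",(549,160),.045),("lipR",(727,192),.045),("tipL",(573,187),.034),("tipR",(683,207),.034),("bladeL2",(552,318),.034),("bladeR2",(661,330),.034),("plateR",(797,60),.01),("forkR",(745,328),.066),("forkL2",(548,288),.066),("plateL",(495,245),.01)]:
    p=onz("top3",T(*uv),z)[:2]-O;print(n,(p@X).round(4),(p@Y).round(4))
p=np.array(telemetry.read_state()["position"])[:2]-O;print(p@X,p@Y)
E
```

```text
blkLF 0.032 0.0337
blkRF 0.0335 -0.0365
blkRB 0.0897 -0.0319
lipL 0.0216 0.0344
lipR 0.0241 -0.0352
tipL 0.015 0.0243
tipR 0.0165 -0.0191
bladeL2 -0.0366 0.0206
bladeR2 -0.0321 -0.0214
plateR 0.0879 -0.0485
forkR -0.0283 -0.0544
forkL2 -0.0294 0.021
plateL -0.0105 0.052
-0.12398131050665505 0.0003468087429188035
```

>>> servo_tool(
  targets=[
    [[0,-0.0007,0.001],[0,0,0]],
    [[0,-0.0007,0.001],[0,0,0]],
    [[0,-0.0007,0.001],[0,0,0]],
    [[0,-0.0007,0.001],[0,0,0]],
  ],
)

```text
time_s: 17.9
position: [0.4389, 0.0566, 0.034]
tcp_rot: [[-0.98, 0.198, -0.001], [0.198, 0.98, 0.001], [0.001, 0.001, -1.0]]
force: [-0.2, 0.4, -3.1]
opening: 0.342
```

>>> servo_tool(
  targets=[
    [[0,0,0.001],[0,0,0]],
    [[0,0,0.001],[0,0,0]],
    [[0,0,0.001],[0,0,0]],
    [[0,0,0.001],[0,0,0]],
  ],
)

```text
time_s: 18.4
position: [0.4389, 0.0566, 0.033]
tcp_rot: [[-0.98, 0.197, -0.001], [0.197, 0.98, 0.001], [0.001, 0.0, -1.0]]
force: [0.7, -0.2, -2.0]
opening: 0.345
```

```bash
python3 - <<'E'
from h import *
s=telemetry.read_state();print(s["position"],s["force"],s["moment"],s["opening"],s["tcp_rot"])
E
```

```text
[0.43887241 0.05664208 0.03296927] [ 0.66819601 -0.1749053  -1.95246384] [0.01203884 0.05191055 0.02007728] 0.3451623411706892 [[-9.80306786e-01  1.97479021e-01 -8.00543660e-04]
 [ 1.97478525e-01  9.80306992e-01  6.58555865e-04]
 [ 9.14829515e-04  4.87496603e-04 -9.99999463e-01]]
```

>>> servo_tool(
  targets=[
    [[0,0,-0.0015],[0,0,0]],
    [[-0.005,0,-0.0015],[0,0,0]],
    [[-0.01,0,-0.0015],[0,0,0]],
    [[-0.015,0,-0.0015],[0,0,0]],
    [[-0.02,0,-0.0015],[0,0,0]],
    [[-0.02,0,-0.0015],[0,0,0]],
  ],
)

```text
time_s: 19.15
position: [0.4593, 0.0525, 0.0345]
tcp_rot: [[-0.98, 0.198, 0.0], [0.198, 0.98, 0.001], [-0.0, 0.001, -1.0]]
force: [-0.6, 0.4, -2.2]
opening: 0.344
```

```bash
python3 - <<'E'
from h import *
s=telemetry.read_state();print(s["position"],s["force"],s["moment"],s["opening"])
E
```

```text
[0.45925972 0.0525164  0.03448217] [-0.55345461  0.40531341 -2.16780187] [ 0.01795631  0.04773387 -0.02556838] 0.3435525747618335
```

>>> servo_tool(
  targets=[
    [[-0.006,0,0],[0,0,0]],
    [[-0.012,0,0],[0,0,0]],
    [[-0.018,0,0],[0,0,0]],
    [[-0.024,0,0],[0,0,0]],
    [[-0.03,0,0],[0,0,0]],
    [[-0.036,0,0],[0,0,0]],
    [[-0.036,0,0],[0,0,0]],
  ],
)

```text
time_s: 20.02
position: [0.4946, 0.0454, 0.0344]
tcp_rot: [[-0.98, 0.198, 0.0], [0.198, 0.98, 0.001], [-0.0, 0.001, -1.0]]
force: [-0.4, -0.9, -2.7]
opening: 0.348
```

>>> servo_tool(
  targets=[
    [[-0.003,0,0.0005],[0,0,0]],
    [[-0.005,0,0.001],[0,0,0]],
    [[-0.005,0,0.001],[0,0,0]],
    [[-0.005,0,0.001],[0,0,0]],
  ],
)

```text
time_s: 20.52
position: [0.4985, 0.0446, 0.0334]
tcp_rot: [[-0.98, 0.197, -0.001], [0.197, 0.98, 0.001], [0.001, 0.0, -1.0]]
force: [0.3, -0.0, -2.6]
opening: 0.341
```

>>> servo_tool(
  targets=[
    [[-0.002,0,0.0005],[0,0,0]],
    [[-0.004,0,0.0005],[0,0,0]],
    [[-0.004,0,0.0005],[0,0,0]],
    [[-0.004,0,0.0005],[0,0,0]],
  ],
)

```text
time_s: 21.02
position: [0.5025, 0.0438, 0.0329]
tcp_rot: [[-0.98, 0.198, -0.001], [0.198, 0.98, 0.001], [0.001, 0.0, -1.0]]
force: [-0.7, -0.4, -3.2]
opening: 0.342
```

>>> servo_tool(
  targets=[
    [[-0.001,0,0],[0,0,0]],
    [[-0.002,0,0],[0,0,0]],
    [[-0.002,0,0],[0,0,0]],
    [[-0.002,0,0],[0,0,0]],
  ],
)

```text
time_s: 21.52
position: [0.5039, 0.0435, 0.0328]
tcp_rot: [[-0.98, 0.197, -0.002], [0.197, 0.98, 0.001], [0.002, 0.0, -1.0]]
force: [-1.9, 0.6, -2.0]
opening: 0.345
```

>>> servo_tool(
  targets=[
    [[-0.001,0,0],[0,0,0]],
    [[-0.002,0,0],[0,0,0]],
    [[-0.002,0,0],[0,0,0]],
    [[-0.002,0,0],[0,0,0]],
  ],
)

```text
time_s: 22.02
position: [0.5039, 0.0435, 0.0327]
tcp_rot: [[-0.98, 0.197, -0.006], [0.197, 0.98, 0.001], [0.006, 0.0, -1.0]]
force: [-5.8, 1.6, -0.3]
opening: 0.342
```

>>> servo_tool(
  targets=[
    [[-0.001,0,0],[0,0,0]],
    [[-0.001,0,0.0005],[0,0,0]],
    [[-0.001,0,0.001],[0,0,0]],
    [[-0.001,0,0.001],[0,0,0]],
    [[-0.001,0,0.001],[0,0,0]],
  ],
)

```text
time_s: 22.65
position: [0.5038, 0.0435, 0.0324]
tcp_rot: [[-0.98, 0.197, -0.008], [0.197, 0.98, 0.001], [0.008, -0.0, -1.0]]
force: [-8.0, 1.9, 8.1]
opening: 0.342
```

>>> servo_tool(
  targets=[
    [[0.0015,0,0],[0,0,0]],
    [[0.003,0,0],[0,0,0]],
    [[0.003,0,0],[0,0,0]],
  ],
)

```text
time_s: 23.02
position: [0.5039, 0.0435, 0.0323]
tcp_rot: [[-0.98, 0.197, -0.002], [0.197, 0.98, 0.001], [0.002, 0.0, -1.0]]
force: [-5.5, 1.3, 7.3]
opening: 0.344
```

>>> servo_tool(
  targets=[
    [[0,0,0],[0,0,0]],
    [[0,0,0],[0,0,0]],
    [[0,0,0],[0,0,0]],
    [[0,0,0],[0,0,0]],
  ],
  gripper=0.055,
)

```text
time_s: 23.52
position: [0.505, 0.0433, 0.0319]
tcp_rot: [[-0.98, 0.198, 0.0], [0.198, 0.98, 0.001], [0.0, 0.001, -1.0]]
force: [0.2, -0.4, 0.6]
opening: 0.619
```

>>> servo_tool(
  targets=[
    [[0,0,-0.02],[0,0,0]],
    [[0,0,-0.06],[0,0,0]],
    [[0,0,-0.12],[0,0,0]],
    [[0,0,-0.17],[0,0,0]],
    [[-0.1,0,-0.17],[0,0,0]],
    [[-0.15,0,-0.17],[0,0,0]],
    [[-0.15,0,-0.17],[0,0,0]],
    [[-0.15,0,-0.17],[0,0,0]],
    [[-0.15,0,-0.17],[0,0,0]],
  ],
)

```text
time_s: 24.65
position: [0.6501, 0.0141, 0.2011]
tcp_rot: [[-0.98, 0.197, -0.004], [0.197, 0.98, 0.001], [0.004, 0.0, -1.0]]
force: [-0.5, 0.8, -1.0]
opening: 0.632
```

```bash
python3 - <<'E'
from h import *
snap("wrist","w6");snap("side","side4")
up=lambda i,s:cv2.resize(i,None,fx=s,fy=s,interpolation=cv2.INTER_CUBIC)
cv=np.zeros((600,800,3),np.uint8)
cv[:560,:440]=up(cv2.imread("pics/w6.png")[:280,210:430],2)
cv[:480,440:]=up(cv2.imread("pics/side4.png")[195:291,290:362],5)
cv2.imwrite("pics/m5.png",cv);s=telemetry.read_state();print(s["position"])
E
```

```text
[0.65016946 0.01419086 0.20157752]
```

View pics/m5.png

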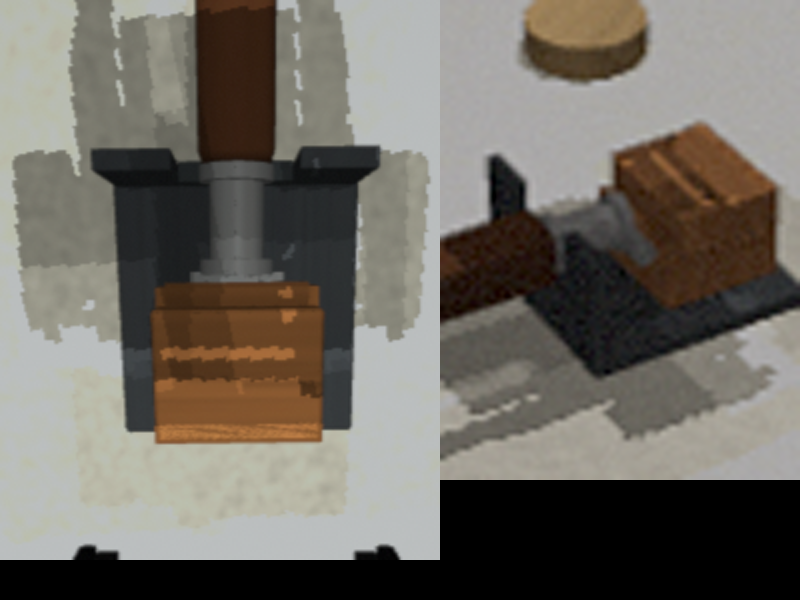

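The scraper is home: front collar at the block (crop v 272–282), rear collar in the notch (v 162–180), handle square to the holder. Now the neck position, and the approach to the clip.

```bash
python3 - <<'E'
from h import *
W=lambda u,v:(210+(u+.5)/2-.5,(v+.5)/2-.5)
a=np.radians(-11.4);X=np.array([np.cos(a),np.sin(a)]);Y=np.array([-X[1],X[0]]);O=np.array([.5605,.0325])
for n,uv,z in [("neckmid1",(237,195),.046),("neckmid2",(237,260),.046),("neckmid",(237,226),.046),("rearcollar front top",(237,181),.052),("frontcollar rear top",(237,272),.057),("blkRB",(321,442),.06),("blkLB",(156,442),.06),("blkRF",(322,309),.056),("blkLF",(153,309),.056),("forkL",(92,150),.066),("forkR",(379,147),.066),("hL",(196,150),.059),("hR",(276,150),.059),("frontcollarL",(190,278),.044),("frontcollarR",(284,278),.044)]:
    p=onz("w6",W(*uv),z)[:2];q=p-O;print(n,p.round(4),(q@X).round(4),(q@Y).round(4))
go([.4553,.2119,.17],76.5)
E
```

```text
neckmid1 [0.5512 0.034 ] -0.0094 -0.0004
neckmid2 [0.5757 0.029 ] 0.0156 -0.0004
neckmid [0.5627 0.0317] 0.0024 -0.0004
rearcollar front top [0.5466 0.0349] -0.0141 -0.0004
frontcollar rear top [0.5803 0.0281] 0.0203 -0.0004
blkRB [0.6545 0.049 ] 0.0889 0.0348
blkLB [ 0.6409 -0.0186] 0.0889 -0.0342
blkRF [0.6012 0.0589] 0.0347 0.034
blkLF [ 0.5878 -0.008 ] 0.0347 -0.0343
forkL [ 0.527  -0.0159] -0.0233 -0.0541
forkR [0.5469 0.0884] -0.0244 0.0521
hL [0.5335 0.0217] -0.0243 -0.0159
hR [0.5395 0.0514] -0.0243 0.0144
frontcollarL [0.5789 0.0085] 0.0228 -0.0199
frontcollarR [0.5866 0.0468] 0.0228 0.0191
shift [0.2299, 0.1554, 0.0323] turn [0.0004, -0.0027, 0.0372] rows 4.5
```

```bash
python3 - <<'E'
from h import *
go([.4378,.139,.18],-13.5); print(onz("w1",(327,68),.07),onz("top0",(207,322),.06))
E
```

```text
shift [0.2327, 0.0805, 0.0223] turn [-0.0019, -0.0025, 1.608] rows 8.6
[0.36925476 0.20992453 0.07      ] [0.36806611 0.20678046 0.06      ]
```

>>> servo_tool(
  targets=[
    [[0.05,0.02,0.005],[0,0,0.18]],
    [[0.08,0.03,0.01],[0,0,0.36]],
    [[0.11,0.04,0.01],[0,0,0.54]],
    [[0.14,0.05,0.01],[0,0,0.72]],
    [[0.17,0.06,0.01],[0,0,0.9]],
    [[0.2,0.07,0.015],[0,0,1.08]],
    [[0.22,0.075,0.02],[0,0,1.26]],
    [[0.233,0.08,0.022],[0,0,1.44]],
    [[0.233,0.08,0.022],[0,0,1.608]],
    [[0.233,0.08,0.022],[0,0,1.608]],
    [[0.233,0.08,0.022],[0,0,1.608]],
    [[0.233,0.08,0.022],[0,0,1.608]],
  ],
  gripper=0.046,
)

```text
time_s: 26.25
position: [0.4391, 0.138, 0.1801]
tcp_rot: [[0.233, 0.973, -0.001], [0.973, -0.233, 0.001], [0.0, -0.001, -1.0]]
force: [-0.6, 1.2, 0.5]
opening: 0.529
```

```bash
python3 - <<'E'
from h import *
snap("wrist","w7")
c=proj("w7",[.4553,.2119,.05]);print(c,telemetry.read_state()["position"],telemetry.read_state()["tcp_rot"])
x0=int(c[0])-100;y0=max(0,int(c[1])-75);print(x0,y0)
crop("w7",x0,y0,x0+200,y0+150,4,"c7")
E
```

```text
[325.17629481 129.49418876] [0.4391765  0.13803406 0.18009809] [[ 2.33039369e-01  9.72467114e-01 -6.03489067e-04]
 [ 9.72467167e-01 -2.33038967e-01  6.69398565e-04]
 [ 5.10331622e-04 -7.42869523e-04 -9.99999594e-01]]
225 54
```

View pics/c7.png

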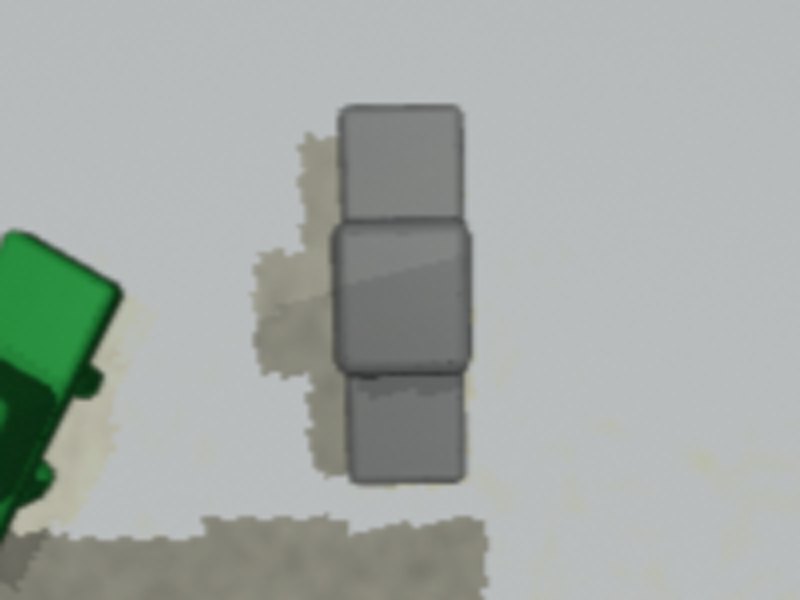

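```bash
python3 - <<'E'
from h import *
W=lambda u,v:(225+(u+.5)/4-.5,54+(v+.5)/4-.5)
for n,uv,z in [("stemtop",(401.5,296),.079),("L",(333,296),.079),("R",(470,296),.079),("T",(401,218),.079),("B",(401,373),.079),("barT",(401,104),.038),("barB",(407,484),.038)]: print(n,onz("w7",W(*uv),z).round(4))
p=onz("w7",W(401.5,296),.079);b=(onz("w7",W(401,104),.038)+onz("w7",W(407,484),.038))/2
print(b, tri(("w1",(312+(683-559.5)/2.6-.5,138+(494-419.5)/2.6-.5)),("w7",W(401.5,296))))
go([p[0],p[1],.12],-12.7);go([p[0],p[1],.043],-12.7)
E
```

```text
stemtop [0.4556 0.2129 0.079 ]
L [0.4443 0.2156 0.079 ]
R [0.4669 0.2102 0.079 ]
T [0.4585 0.2251 0.079 ]
B [0.4525 0.2005 0.079 ]
barT [0.4636 0.2474 0.038 ]
barB [0.4479 0.1776 0.038 ]
[0.45574728 0.21250357 0.038     ] (array([0.45571889, 0.21254764, 0.07420391]), [np.float64(0.000399976557888305), np.float64(0.0003999765578883882)])
shift [0.0766, -0.0014, 0.0601] turn [-0.0007, -0.0005, -0.0135] rows 1.6
shift [0.0765, -0.0014, 0.1371] turn [-0.0007, -0.0005, -0.0135] rows 2.5
```

The grey clip's stem is centred at (401,296) in the crop. Two views put it at (0.4557, 0.2127), z 74 (nominal 79), with sizes 23×25 mm as given. Green stays clear at the left.

>>> servo_tool(
  targets=[
    [[0.04,-0.0014,0.0],[0,0,-0.0135]],
    [[0.0765,-0.0014,0.02],[0,0,-0.0135]],
    [[0.0765,-0.0014,0.05],[0,0,-0.0135]],
    [[0.0765,-0.0014,0.05],[0,0,-0.0135]],
    [[0.0765,-0.0014,0.08],[0,0,-0.0135]],
    [[0.0765,-0.0014,0.11],[0,0,-0.0135]],
    [[0.0765,-0.0014,0.13],[0,0,-0.0135]],
    [[0.0765,-0.0014,0.137],[0,0,-0.0135]],
    [[0.0765,-0.0014,0.137],[0,0,-0.0135]],
    [[0.0765,-0.0014,0.137],[0,0,-0.0135]],
    [[0.0765,-0.0014,0.137],[0,0,-0.0135]],
  ],
)

```text
time_s: 27.68
position: [0.4561, 0.213, 0.0439]
tcp_rot: [[0.221, 0.975, 0.001], [0.975, -0.221, 0.001], [0.001, 0.001, -1.0]]
force: [0.3, -0.2, -0.0]
opening: 0.528
```

>>> servo_tool(
  targets=[
    [[0,0,0],[0,0,0]],
    [[0,0,0],[0,0,0]],
    [[0,0,0],[0,0,0]],
    [[0,0,0],[0,0,0]],
    [[0,0,0],[0,0,0]],
  ],
  gripper=0.0,
)

```text
time_s: 28.3
position: [0.4555, 0.2129, 0.0431]
tcp_rot: [[0.221, 0.975, -0.001], [0.975, -0.221, 0.001], [0.0, -0.001, -1.0]]
force: [0.5, 0.5, 0.5]
opening: 0.273
```

>>> servo_tool(
  targets=[
    [[0,0,-0.01],[0,0,0]],
    [[0,0,-0.03],[0,0,0]],
    [[0,0,-0.06],[0,0,0]],
    [[0,0,-0.09],[0,0,0]],
    [[0,0,-0.1],[0,0,0]],
    [[0,0,-0.1],[0,0,0]],
  ],
)

```text
time_s: 29.05
position: [0.4558, 0.2129, 0.1436]
tcp_rot: [[0.221, 0.975, 0.001], [0.975, -0.221, 0.001], [0.001, 0.0, -1.0]]
force: [-0.2, -0.3, -1.4]
opening: 0.276
```

```bash
python3 - <<'E'
from h import *
go([.5607,.0322,.145],-11.4);print(telemetry.read_state()["opening"])
E
```

```text
shift [-0.1531, 0.1422, -0.0015] turn [0.0004, -0.001, -0.0235] rows 3.3
0.2757309931173551
```

>>> servo_tool(
  targets=[
    [[-0.02,0.02,0],[0,0,0]],
    [[-0.05,0.05,0],[0,0,-0.01]],
    [[-0.09,0.085,0],[0,0,-0.02]],
    [[-0.125,0.115,0],[0,0,-0.0235]],
    [[-0.145,0.134,0],[0,0,-0.0235]],
    [[-0.153,0.142,0],[0,0,-0.0235]],
    [[-0.153,0.142,0],[0,0,-0.0235]],
    [[-0.153,0.142,0],[0,0,-0.0235]],
    [[-0.153,0.142,0],[0,0,-0.0235]],
  ],
)

```text
time_s: 30.18
position: [0.5595, 0.0335, 0.1428]
tcp_rot: [[0.196, 0.981, -0.002], [0.981, -0.196, 0.001], [0.001, -0.002, -1.0]]
force: [1.1, -0.9, -1.3]
opening: 0.277
```

```bash
python3 - <<'E'
from h import *
go([.5607,.0322,.1],-11.4)
E
```

```text
shift [-0.001, 0.0015, 0.0428] turn [-0.0018, -0.0006, 0.0015] rows 0.7
```

>>> servo_tool(
  targets=[
    [[-0.001,0.0015,0.015],[-0.0018,0,0]],
    [[-0.001,0.0015,0.03],[-0.0018,0,0]],
    [[-0.001,0.0015,0.043],[-0.0018,0,0]],
    [[-0.001,0.0015,0.043],[-0.0018,0,0]],
    [[-0.001,0.0015,0.043],[-0.0018,0,0]],
  ],
)

```text
time_s: 30.8
position: [0.5617, 0.031, 0.0997]
tcp_rot: [[0.198, 0.98, 0.001], [0.98, -0.198, 0.0], [0.0, 0.001, -1.0]]
force: [0.0, 0.5, -0.5]
opening: 0.274
```

```bash
python3 - <<'E'
from h import *
go([.5607,.0322,.095],-11.4);print(telemetry.read_state()["force"])
E
```

```text
shift [0.001, -0.0012, 0.0047] turn [0.0008, -0.0005, -0.0001] rows 0.1
[ 0.03202682  0.45544302 -0.45196832]
```

>>> servo_tool(
  targets=[
    [[0.0007,-0.0008,0.002],[0.0005,0,0]],
    [[0.0007,-0.0008,0.005],[0.0005,0,0]],
    [[0.0007,-0.0008,0.008],[0.0005,0,0]],
    [[0.0007,-0.0008,0.011],[0.0005,0,0]],
    [[0.0007,-0.0008,0.011],[0.0005,0,0]],
  ],
)

```text
time_s: 31.42
position: [0.5615, 0.0319, 0.0893]
tcp_rot: [[0.198, 0.98, 0.002], [0.98, -0.198, 0.0], [0.001, 0.002, -1.0]]
force: [-1.2, 0.6, 2.8]
opening: 0.278
```

>>> servo_tool(
  targets=[
    [[0,0,0.003],[0,0,0]],
    [[0,0,0.006],[0,0,0]],
    [[0,0,0.008],[0,0,0]],
    [[0,0,0.008],[0,0,0]],
  ],
)

```text
time_s: 31.92
position: [0.562, 0.0318, 0.0812]
tcp_rot: [[0.198, 0.98, 0.003], [0.98, -0.198, 0.0], [0.001, 0.003, -1.0]]
force: [1.9, 1.4, 2.1]
opening: 0.272
```

>>> servo_tool(
  targets=[
    [[0,0,0.003],[0,0,0]],
    [[0,0,0.005],[0,0,0]],
    [[0,0,0.007],[0,0,0]],
    [[0,0,0.007],[0,0,0]],
  ],
)

```text
time_s: 32.42
position: [0.5607, 0.0319, 0.0737]
tcp_rot: [[0.198, 0.98, -0.0], [0.98, -0.198, 0.0], [0.0, -0.0, -1.0]]
force: [0.2, -1.0, -1.5]
opening: 0.274
```

>>> servo_tool(
  targets=[
    [[0,0,0.001],[0,0,0]],
    [[0,0,0.0015],[0,0,0]],
    [[0,0,0.0015],[0,0,0]],
    [[0,0,0.0015],[0,0,0]],
  ],
)

```text
time_s: 32.92
position: [0.5608, 0.0319, 0.0735]
tcp_rot: [[0.197, 0.98, 0.001], [0.98, -0.197, 0.0], [0.0, 0.0, -1.0]]
force: [-1.3, -0.4, 8.9]
opening: 0.27
```

```bash
python3 - <<'E'
from h import *
s=telemetry.read_state();print(s["position"],s["force"],s["moment"])
E
```

```text
[0.56078399 0.03188058 0.07347121] [-1.27928999 -0.36278486  8.93909335] [-0.10843463  0.27952427  0.03040217]
```

It is bottomed: 9 N with no further travel. Now release, retreat, and check.

>>> servo_tool(
  targets=[
    [[0,0,-0.001],[0,0,0]],
    [[0,0,-0.001],[0,0,0]],
  ],
)

```text
time_s: 33.17
position: [0.5607, 0.0319, 0.0736]
tcp_rot: [[0.198, 0.98, 0.0], [0.98, -0.198, 0.0], [0.0, 0.0, -1.0]]
force: [-1.5, 0.0, 3.4]
opening: 0.279
```

>>> servo_tool(
  targets=[
    [[0,0,0],[0,0,0]],
    [[0,0,0],[0,0,0]],
    [[0,0,0],[0,0,0]],
    [[0,0,-0.02],[0,0,0]],
    [[0,0,-0.06],[0,0,0]],
    [[0,0,-0.12],[0,0,0]],
    [[-0.03,0,-0.17],[0,0,0]],
    [[-0.075,0.0,-0.17],[0,0,0]],
    [[-0.075,0,-0.17],[0,0,0]],
    [[-0.075,0,-0.17],[0,0,0]],
  ],
  gripper=0.046,
)

```text
time_s: 34.42
position: [0.5455, -0.0414, 0.2428]
tcp_rot: [[0.198, 0.98, -0.001], [0.98, -0.198, 0.001], [0.001, -0.001, -1.0]]
force: [-0.7, 0.6, -0.5]
opening: 0.529
```

```bash
python3 - <<'E'
from h import *
snap("wrist","w8");snap("side","side5");print(telemetry.read_state()["position"])
up=lambda i,s:cv2.resize(i,None,fx=s,fy=s,interpolation=cv2.INTER_CUBIC)
c=proj("w8",[.5605,.0325,.05]);print(c);x0=int(c[0])-100;y0=max(0,int(c[1])-75);print(x0,y0)
cv=np.zeros((600,800,3),np.uint8)
cv[:300,:400]=up(cv2.imread("pics/w8.png")[y0:y0+150,x0:x0+200],2)
cv[:300,400:]=up(cv2.imread("pics/side5.png")[190:265,275:375],4)
cv[300:,:]=cv2.resize(cv2.imread("pics/side5.png")[130:430,140:540],(800,600))[:0] if 0 else 0
b=up(cv2.imread("pics/side5.png")[150:390,140:580],1.25);cv[300:600,:550]=b
cv2.imwrite("pics/m6.png",cv)
E
```

```text
[ 0.54568927 -0.04075215  0.24264376]
[327.25198114 130.3752557 ]
227 55
```

View pics/m6.png

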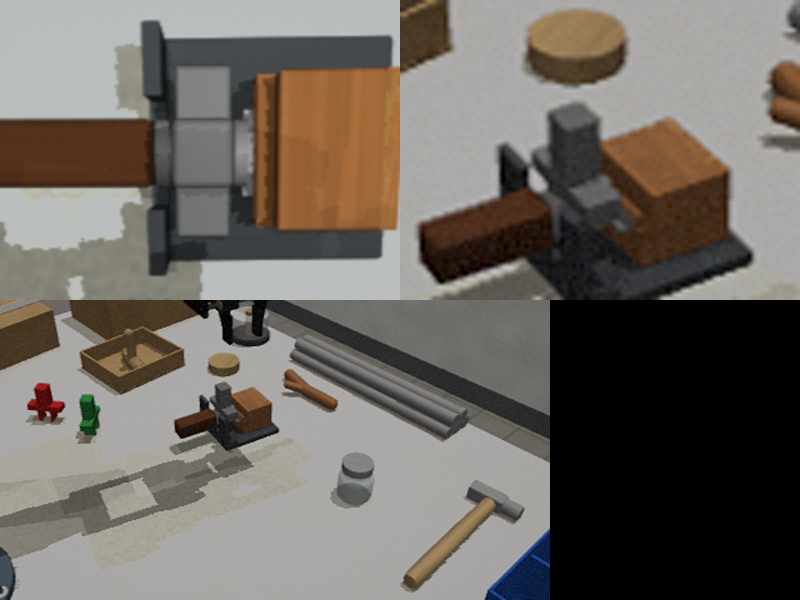

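The clip stands upright over the neck between the collars. The scraper is home, the offcut is in the tray and the bystanders are untouched.

```bash
python3 -c "
from rig import order,telemetry
print(telemetry.read_state()['qvel'].round(2)); print(order.hand_in())"
```

```text
[ 0.44  0.13 -0.26 -0.09 -0.07 -0.13]
the job is handed in; nothing more can be done
None
```

I did the job in the order asked and handed it in at about 34.5 s; the hand-in gave no verdict.

- **Offcut:** I lifted it out by its stub and left it in the tray. The side pictures show it lying there with the stub up.
- **Scraper:** I slid it in until it met the back stop, where the force rose to about 8 N. That was at the position expected for home, and the last pictures show it lying level and square.
- **Clip:** I pressed the grey one down over the neck. It met the neck about 16 mm above its final height (18 mm expected), passed the snap, and then stood firm at 9 N with no further travel. After release it stands upright between the collars. I did not try pulling it.
- **Other things:** the final side view shows the jar, disc, mallet, branch and the red and green look-alikes where they were. The brush lies outside that crop; nothing went near it.

Two readings disagreed with the rest:
- The top and side pictures suggested the blade drooped by 4 mm and sat 2 mm to one side. Lowering it onto the fork showed no such droop, and it slid in without resistance.
- The clip's stem top measured 74 mm high against the 79 mm given.

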